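Hang a check weight on the gated hook of a bench spring scale

TASK

Pick up the check weight by its orange grip and snap its cross bar into the scale's hook: bring it over the hook's nose and press down against the sprung brass gate until the bar is in and the gate has snapped shut behind it. Then, still holding on, pull it up until the hook carriage clearly rises above its rest height to prove that the gate holds, lower it again and let the weight hang still. The scale is delicate: never load it with more than 12 N, and leave the heat sink, the loupe and the marker where they are.

Things in the scene. Friction and masses are not known exactly. Their poses are not given: they have to be found in the camera images.
- scale: Bench spring scale, fixed: grey base plate 125x90x10 mm, aluminium column (36 mm wide, front face 54 mm behind the origin, top 178 mm high), a blue sprung carriage on it with a steel hook (10 mm round bar in the x-z plane). Origin on the bench below the hook's mouth; x points from hook to column (the hook opens to -x and up), z up. Load it with 12 N at most.
- hook_nominal (a point): Fixed reference point of the scale, 121 mm above the bench, axes as the scale's: the NOMINAL seat, where the centre of an 8 mm bar lies in the bottom of the hook. The hook itself is not measured: it is clamped up to 9 mm higher or lower and up to 5 mm nearer or farther (x) than nominal, so find it by feel or by camera. The hook's underside is 14 mm below its seat.
- nose_nominal (a point): Fixed reference point: nominal top of the hook's upright nose (rounded, 10 mm bar), 20 mm in front of the nominal seat and 26 mm above it. The nose's inner face is 14 mm in front of the seat, the shank's front face 15 mm behind it: a mouth 29 mm wide. The whole hook is shifted as the seat is. A bar that stands on the nose sinks the carriage but leaves the gate at 0.
- gate_nominal (a point): Fixed reference point: nominal hinge of the brass gate on the shank, 15 mm behind and 44 mm above the seat; shank 9 mm higher. Gate: 5 mm thick, 38 mm long; shut, it slopes 45 degrees down to the nose's inner face (tip 17 mm above the seat). A bar pressed down near the nose is wedged against it, passes the gate's tip about 5 mm above the seat, then the hook's curve pushes it back.
- gate (a joint): Angle of the brass gate, rad: 0 shut, grows as it is pressed inward (down and towards the column), hard stop at 0.40 (a bar more than 8 mm from the nose cannot pass: let the gate push it to the nose). A spring holds it shut (0.06 N m when shut, plus 0.25 N m/rad). A bar passing close to the nose opens it to 0.2 to 0.35 rad, then it snaps shut over the bar (under 0.06). It cannot open outward.
- carriage (a joint): Height of the hook carriage, m: 0 at rest unloaded, positive up, hard stops at -0.003 and +0.009. Spring 1.5 N/mm either way: it sinks while the gate is pressed, 1 to 3 mm under the hanging weight. At a stop the force grows at once. Pulling a caught bar up against the shut gate lifts it; +0.002 or more is a clear rise.
- weight: Check weight, 0.2 to 0.4 kg, upright. Origin at the centre of its underside, z up. Steel puck 46 mm across, 26 high; two 8 mm rods at y = +-17 mm, 140 high, joined by a cross bar (z = 94) and, 46 mm above it, a crosspiece with the grip. The hook's nose enters the opening below the bar (26 wide, 64 high) along x, either way round, from the front, bar 40 to 44 mm above the nominal seat, puck below the hook.
- weight_bar (a point): Centre of the weight's cross bar (8 mm round, along the weight's y, 94 mm above its underside).
- weight_grip (a point): Point in the orange grip at which to pinch, 174 mm above the weight's underside. The grip is 14 mm (x) by 24 mm (y) and reaches from 150 to 192 mm; pinch it from above across its 24 mm width (along y). The steel crosspiece under it is 44 mm wide.
- heat_sink: Bystander: small grey finned heat sink 32x32x20 mm lying on the bench; origin at its underside.
- loupe: Bystander: black round loupe 34 mm across, 25 mm high; origin at its underside.
- marker: Bystander: black marker pen with a red cap, 130 mm long, 12 mm thick; origin at its underside.
Mind the look-alikes: they are no part of the job. Several things have the shape of the weight; the one meant has the colours described above.

How it is judged:
On the way, in this order (a step that is already met when the one before it is completed fails the run):
1. the weight presses the gate open (value of joint gate above 0.12 rad and contact force between weight and scale above 1 N), for 0.05 s.
2. the bar is inside the hook and the gate is shut over it (value of joint gate below 0.06 rad and x of weight_bar in the frame of hook_nominal between -0.018 and 0.018 m and z of weight_bar in the frame of hook_nominal between -0.016 and 0.021 m and y of weight_bar in the frame of hook_nominal between -0.015 and 0.015 m), for 0.1 s.
3. the weight is pulled up and lifts the hook carriage at least 2 mm above rest, gate still shut (value of joint carriage above 0.002 m and value of joint gate below 0.06 rad and contact force between weight and scale above 1 N), for 0.2 s.
At the end, for the whole second after the job is handed in: The weight hangs by its cross bar in the bottom of the hook (bar within 10 mm of the nominal seat fore and aft, 15 mm sideways, from 15 mm below to 12 mm above: all places where the hook may be clamped), gate shut (under 0.06 rad), weight within 20 degrees of upright and under 0.06 m/s (value of joint gate below 0.06 rad and x of weight_bar in the frame of hook_nominal between -0.01 and 0.01 m and z of weight_bar in the frame of hook_nominal between -0.015 and 0.012 m and y of weight_bar in the frame of hook_nominal between -0.015 and 0.015 m and angle between weight's own z axis and vertical below 0.35 rad and linear speed of weight below 0.06 m/s and contact force between weight and scale above 1 N); the robot touches nothing.
It fails at once if the scale is loaded with more than 12 N by the weight (contact force between weight and scale above 12 N).
It fails at once if the scale is loaded with more than 12 N by the robot (contact force between any of the fingers, the arm and scale above 12 N).
It fails at once if the heat sink, loupe or marker is moved more than 20 mm (distance of any of heat_sink, loupe, marker from where it was at the start of the episode above 0.02 m).
It also fails if it takes over 67 s, if anything falls off the work surface, if the arm or the gripper's body presses on something with over 40 N, if the wrist force passes 120 N, or if a joint passes its speed limit or range.

ROBOT

A 7-joint arm with a two-finger parallel gripper is mounted at the origin on a cart in front of the work surface, level with it; the furniture and walls round the work are solid. World frame = base frame: x ahead of the robot, y to its left, z up, the work surface at z = 0. Lengths are in m, angles in rad, forces in N, time in s.
With the tool pointing down it reaches from about 0.35 to 0.9 m from the base axis. Payload 8.1 kg.
Tool frame: the origin (TCP) lies on the centre line of the jaws, within the pads' length; the fingertips stand arm.tips_ahead ahead of it and the grasp point (between the pads) lies 8 mm behind it (arm.tips_ahead is the distance from the TCP to the fingertips, in m); z points along the fingers, y is the direction in which the jaws open and shut (so a half turn about z gives the same grasp; the last joint's range is limited). The gripper opens to 92 mm and grips with 3 to 60 N. Pads are 19 mm wide; open, the fingers measure 130 mm over their backs; the gripper's body (75 mm by 190 mm) begins 47 mm behind the grasp point.
Start: joints at [-1.293, 0.434, 0.025, 1.573, -0.012, 1.134, -0.075], TCP at [0.232, 0.58, 0.238] pointing down, gripper open.
Joint ranges: [-2.62, 2.62], [-0.44, 2.09], [-1.27, 1.32], [0.08, 2.57], [-1.32, 4.46], [0.12, 2], [-2.74, 2.74]. Speed limits (rad/s): [2.22, 2.22, 3.01, 3.01, 3.14, 3.14, 3.14].

INTERFACE

Orientations are given as a rotation vector (axis times angle).
In Python, from cell import arm gives the robot as it stands. The module is installed in compiled form; this text tells all that it offers.
- The arm moves only by the tool jog_arm, never from a script. Its argument "moves" is a list of rows, each an object with "twist": the turn, a rotation vector about the tool's x, y, z in units of 10 degrees (1.0 is 10 degrees), a list of three; "xyz": the shift along the tool's x, y, z in units of 60 mm (1.0 is 60 mm), a list of three; "grip": the closure, from -1 (fully open) to 1 (shut). A call has 1 to 5 rows; each row is the pose to reach, as a shift and turn from the pose commanded when the call began, along the tool's axes at that moment; what a row does not reach only later rows make up. A row lasts 1/8 s, in which the tool goes at most 62.5 mm and 10.7 degrees, less where a joint would pass 70% of its speed; a pose out of reach is approached as far as the arm can. A call with a gripper value outside its range is refused whole. The fingers move at their own pace and stop on an object; "force" is the grip in N (left out, the last holds). Time passes only in rows, so rows that repeat a pose let the fingers close. It gives the time, the measured TCP pose, the force and the opening at its end, in the units of the state.
- arm.observe(): the state, without advancing time (a new reading comes with each control period).
- arm.get_image(name): name is "scene" or "top"; returns the picture (480x640x3 uint8, blue, green, red); there is no depth.
- arm.camera_params(name): a dict with "mtx" (3x3 intrinsics, pixels), "T" (4x4, takes a point from camera to world coordinates). Camera axes: x right, y down, z forward; pixel columns grow to the right and rows downward; lengths in m; the calibration is good to about 2 mm. A picture is of the moment at which its call begins. camera_params takes no time and is no camera call.
- arm.sign_off(): hands the job in, once; it reports no verdict.
The state is a dict: "clock": time; "joints": joint angles; "dq": joint speeds; "joint_efforts": joint torques, N m; "position": TCP position; "ee_rot": TCP orientation; "force": force on the tool from outside, world axes, zero at the start; "ft_torque": the same for the moment, N m; "width": opening from 0.0 (shut) to 1.0 (fully open).
Only numpy, scipy, OpenCV 4.12 (cv2) and the standard library are available. Lean on these libraries where they do the work, as an engineer would, in place of code of your own. Each camera call takes 0.05 s, during which the arm holds its last target. There are 200 camera calls.

## Working session

There is one attempt and no reset: what is moved stays moved. The work goes in short steps, Python scripts to look and compute and a tool call to move; the robot and the scene stay as the last step left them, time stands still between calls to the robot, and variables do not carry over. Pictures are saved under pics/ and viewed, about 8 in all and at most 12, crops included, and the job is handed in when it is done.

Besides the shell and the picture viewer there is one more tool, called after "Emit:" as a command line: name --argument value ..., lists and objects as JSON in quotes. jog_arm: Moves the arm, as the interface text tells. Its arguments: {"type":"object","properties":{"moves":{"type":"array","items":{"type":"object","properties":{"twist":{"type":"array","items":{"type":"number"}},"xyz":{"type":"array","items":{"type":"number"}},"grip":{"type":"number"}}}},"force":{"type":"number"}},"required":["moves"]}

```bash
mkdir -p pics; python3 - <<'E'
from cell import arm
import cv2,numpy as np
print(arm.observe(), arm.tips_ahead)
for n in("scene","top"):
    p=arm.camera_params(n);print(n,np.round(p["mtx"],1).tolist(),np.round(p["T"],4).tolist())
    cv2.imwrite(f"pics/{n}0.png",arm.get_image(n))
E
```

```text
{'clock': 0.0, 'joints': array([-1.29261185,  0.43526368,  0.02494134,  1.57409341, -0.01158632,
        1.13401325, -0.07509544]), 'dq': array([ 0.00204699, -0.00040053, -0.00148198, -0.00155789,  0.00228714,
        0.00117708,  0.00035913]), 'joint_efforts': array([-3.97240274e-04, -6.67846656e+01,  9.85197276e-01, -3.14474666e+01,
       -6.04303996e-02,  4.25756711e-02,  1.33766825e-04]), 'position': array([0.23213373, 0.57975228, 0.23692075]), 'ee_rot': array([-5.94544089e-01, -3.08465420e+00,  2.55223337e-03]), 'force': array([-0.177215  ,  0.04886547,  0.40513642]), 'ft_torque': array([-0.00494078, -0.02291674,  0.02838793]), 'width': 1.0003816099185074} 0.011
scene [[510.5, 0.0, 312.9], [0.0, 510.5, 232.1], [0.0, 0.0, 1.0]] [[0.7147, -0.4821, 0.5068, 0.0698], [-0.6993, -0.4754, 0.5339, -0.4425], [-0.0165, -0.7359, -0.6769, 0.713], [0.0, 0.0, 0.0, 1.0]]
top [[479.0, 0.0, 315.0], [0.0, 479.0, 237.9], [0.0, 0.0, 1.0]] [[-0.0273, -0.9856, 0.167, 0.3694], [-0.9996, 0.0287, 0.0064, 0.0213], [-0.0111, -0.1668, -0.9859, 1.0684], [0.0, 0.0, 0.0, 1.0]]
```

View pics/scene0.png

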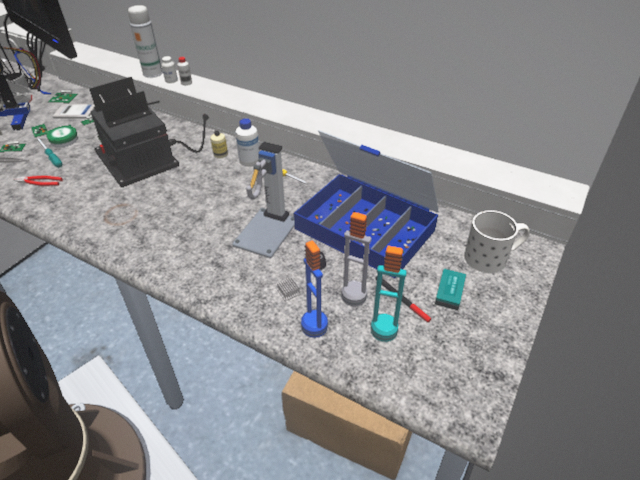

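View pics/top0.png

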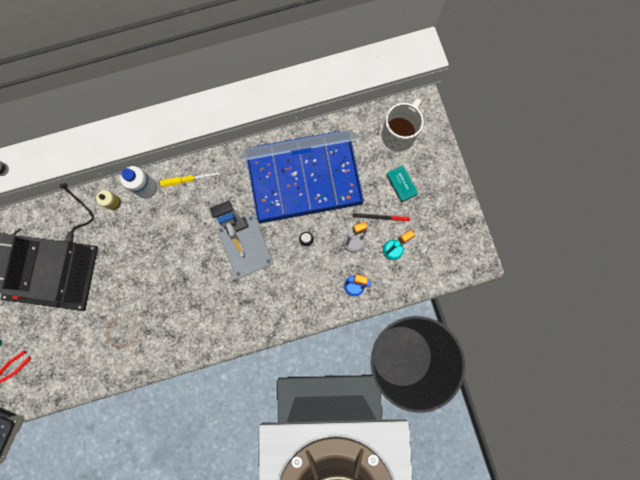

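Three objects have the weight's shape, all with orange grips. In the scene view they are blue (315,322), grey steel (355,292) and teal (385,326). The description says steel puck and rods, so I choose the grey one. I'll check it in a close crop.

```bash
python3 - <<'E'
import cv2,numpy as np
s=cv2.imread("pics/scene0.png");t=cv2.imread("pics/top0.png")
a=cv2.resize(s[135:335,230:430],(800,800),interpolation=cv2.INTER_CUBIC)[:, :]
a=cv2.resize(s[135:315,230:410],None,fx=3.3,fy=3.3,interpolation=cv2.INTER_CUBIC)[:590,:]
cv2.imwrite("pics/c1.png",a)
b=cv2.resize(t[190:300,205:430],None,fx=3.5,fy=3.5,interpolation=cv2.INTER_CUBIC)
cv2.imwrite("pics/c2.png",b)
E
```

```text
(no output)
```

View pics/c1.png

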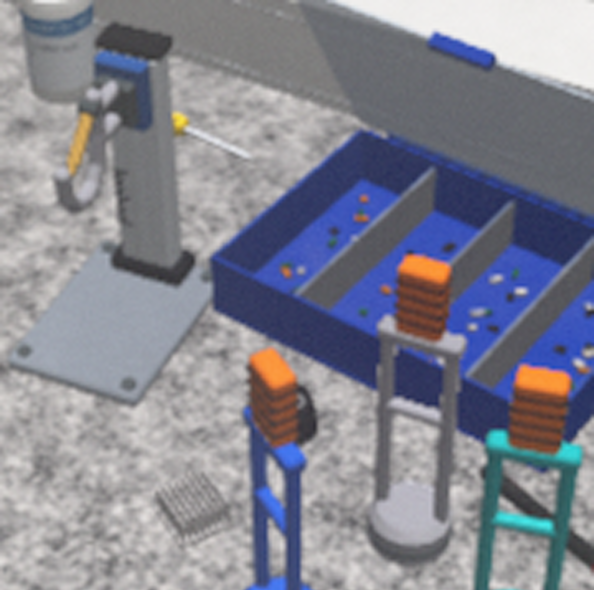

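View pics/c2.png

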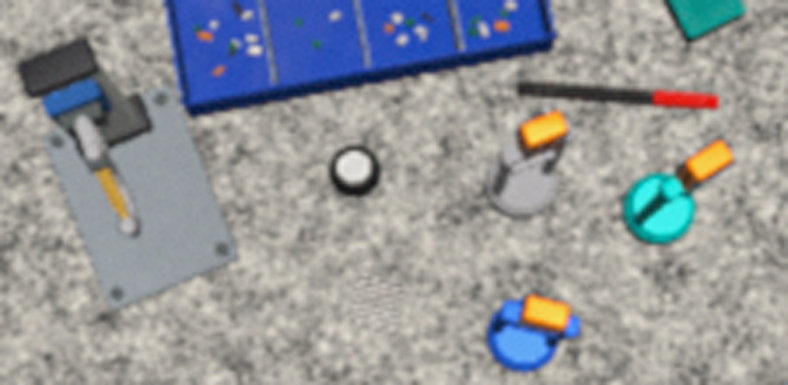

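The crops confirm it: the grey steel weight has its grip top at scene (358,216) and top (360,227). The scale has its hook nose near scene (250,188) and top (241,255), with the golden gate running up to the shank. The loupe sits near top (306,239), the heat sink near scene (289,288), and the marker lies behind the weight. Next I'll cast rays.

```bash
cat > h.py <<'E'
import numpy as np,cv2
from cell import arm
P={n:arm.camera_params(n) for n in("scene","top")}
def ray(n,uv):
    M,T=P[n]["mtx"],np.array(P[n]["T"]); d=T[:3,:3]@np.linalg.solve(M,[uv[0],uv[1],1.]); return T[:3,3],d/np.linalg.norm(d)
def onz(n,uv,z):
    o,d=ray(n,uv); return o+d*(z-o[2])/d[2]
def onplane(n,uv,p,nrm):
    o,d=ray(n,uv); return o+d*np.dot(np.array(p)-o,nrm)/np.dot(d,nrm)
def tri(a,b):
    (o1,d1),(o2,d2)=ray("scene",a),ray("top",b)
    A=np.array([d1,-d2]).T; s=np.linalg.lstsq(A,o2-o1,rcond=None)[0]; p,q=o1+s[0]*d1,o2+s[1]*d2
    return (p+q)/2,np.linalg.norm(p-q)
def proj(n,p):
    M,T=P[n]["mtx"],np.linalg.inv(P[n]["T"]); c=M@(T[:3,:3]@p+T[:3,3]); return c[:2]/c[2]
C1=lambda u,v:(230+u/3.3-.35,135+v/3.3-.35)
C2=lambda u,v:(205+u/3.5-.36,190+v/3.5-.36)
E
python3 - <<'E'
from h import *
np.set_printoptions(precision=4,suppress=True)
t=cv2.imread("pics/top0.png");s=cv2.imread("pics/scene0.png")
print("grip top tri",tri(C1(424,268),C2(543,129)),"onz",onz("scene",C1(424,268),.192),onz("top",C2(543,129),.192))
# orange top-face yaw
for n,im,box in(("top",t,(340,215,375,238)),):
    x0,y0,x1,y1=box;h=cv2.cvtColor(im[y0:y1,x0:x1],cv2.COLOR_BGR2HSV)
    m=cv2.inRange(h,(8,130,200),(25,255,255));c=max(cv2.findContours(m,0,1)[0],key=cv2.contourArea)
    r=cv2.minAreaRect(c);b=cv2.boxPoints(r)+[x0,y0];w=np.array([onz(n,q,.192) for q in b]);print("rect",w.mean(0),[ (w[i+1]-w[i])[:2] for i in range(3)],[np.linalg.norm(w[i+1]-w[i]) for i in range(3)])
a,b=onz("scene",C1(382,328),.142),onz("scene",C1(465,343),.142);print("xpiece",a,b,(a+b)/2,np.degrees(np.arctan2(*(a-b)[1::-1])),np.linalg.norm(a-b))
print("puck bottom/top c",onz("scene",C1(410,512),.026))
S=np.array([onz("top",C2(*q),.010) for q in((56,141),(160,97),(221,249),(117,293))]);print("screws\n",S,S.mean(0))
S2=[onz("scene",C1(*q),.010) for q in((24,352),(129,384))];print("scene screws",S2)
x=(S[0]+S[1]-S[2]-S[3])[:2];x/=np.linalg.norm(x);print("xdir",x,np.degrees(np.arctan2(x[1],x[0])))
y=np.array([-x[1],x[0]]);nrm=np.array([*y,0]);c=S.mean(0)
f=lambda p:np.array([(p-c)[:2]@x,(p-c)[:2]@y,p[2]])
print("cap top L,R front",[f(onz("top",C2(*q),.178)) for q in((37,92),(95,66),(78,40),(20,68))])
print("col foot front",[f(onz("scene",C1(*q),.012)) for q in((113,272),(178,283))])
for k,q in dict(noseL=(58,178),noseTop=(65,172),gateTip=(73,170),hookbot=(72,207),hinge=(92,112),shanktop=(98,90)).items(): print(k,f(onplane("scene",C1(*q),c,nrm)))
print("nose tri",[f(tri(C1(62,176),C2(129,228))[0]),tri(C1(62,176),C2(129,228))[1]])
print("gate upper tri",f(tri(C1(92,112),C2(97,163))[0]),tri(C1(92,112),C2(97,163))[1])
E
```

```text
grip top tri (array([ 0.5359, -0.0562,  0.1927]), np.float64(0.002250407982901677)) onz [ 0.5355 -0.0551  0.192 ] [ 0.5369 -0.057   0.192 ]
rect [ 0.5377 -0.0575  0.192 ] [array([ 0.0078, -0.0209]), array([-0.0122, -0.0042]), array([-0.0077,  0.0209])] [np.float64(0.022293737610469117), np.float64(0.012943196436840637), np.float64(0.02224168468427533)]
xpiece [ 0.5315 -0.0336  0.142 ] [ 0.5522 -0.0701  0.142 ] [ 0.5418 -0.0519  0.142 ] 119.59224123223957 0.04194738684820451
puck bottom/top c [ 0.5296 -0.06    0.026 ]
screws
 [[0.573  0.2401 0.01  ]
 [0.6    0.1729 0.01  ]
 [0.5001 0.1346 0.01  ]
 [0.4739 0.2008 0.01  ]] [0.5368 0.1871 0.01  ]
scene screws [array([0.4702, 0.2008, 0.01  ]), array([0.497 , 0.1344, 0.01  ])]
xdir [0.9316 0.3634] 21.307365140375413
cap top L,R front [array([0.0397, 0.0154, 0.178 ]), array([ 0.0409, -0.019 ,  0.178 ]), array([ 0.0581, -0.0157,  0.178 ]), array([0.0559, 0.0192, 0.178 ])]
col foot front [array([0.0277, 0.0212, 0.012 ]), array([ 0.0346, -0.0216,  0.012 ])]
noseL [-0.0511  0.      0.15  ]
noseTop [-0.0436  0.      0.1488]
gateTip [-0.0355  0.      0.1445]
hookbot [-0.0411  0.      0.1223]
hinge [-0.0097 -0.      0.1667]
shanktop [-0.001   0.      0.1759]
nose tri [array([-0.0441,  0.0006,  0.1464]), np.float64(0.0023103785757238064)]
gate upper tri [-0.0068  0.0013  0.1645] 0.0009541134855970374
```

The grip is at about (0.5365,-0.0565) with its x axis yawed about 21°. The scale's yaw is also about 21°. I'll take one enlarged look at the hook, with the nominal points projected on it.

```bash
python3 - <<'E'
from h import *
s=cv2.imread("pics/scene0.png");t=cv2.imread("pics/top0.png")
th=np.radians(21.3);x=np.array([np.cos(th),np.sin(th),0]);c=np.array([.5368,.1871,0])-.0135*x
K=9
def crop(im,n,x0,y0,w,h):
    a=cv2.resize(im[y0:y0+h,x0:x0+w],None,fx=K,fy=K,interpolation=cv2.INTER_CUBIC)
    for (px,pz),col in (((0,.121),(0,0,255)),((-.02,.147),(0,255,0)),((.015,.165),(255,0,255)),((.015,.174),(255,255,0)),((0,.107),(0,0,255))):
        u=(proj(n,c+x*px+[0,0,pz])-[x0,y0]+.5)*K; cv2.drawMarker(a,tuple(int(i) for i in u),col,0,14,1)
    return a
A=crop(s,"scene",242,145,42,62);B=crop(t,"top",208,198,42,62)
cv2.imwrite("pics/hook.png",np.hstack([A,B]))
E
```

```text
(no output)
```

View pics/hook.png

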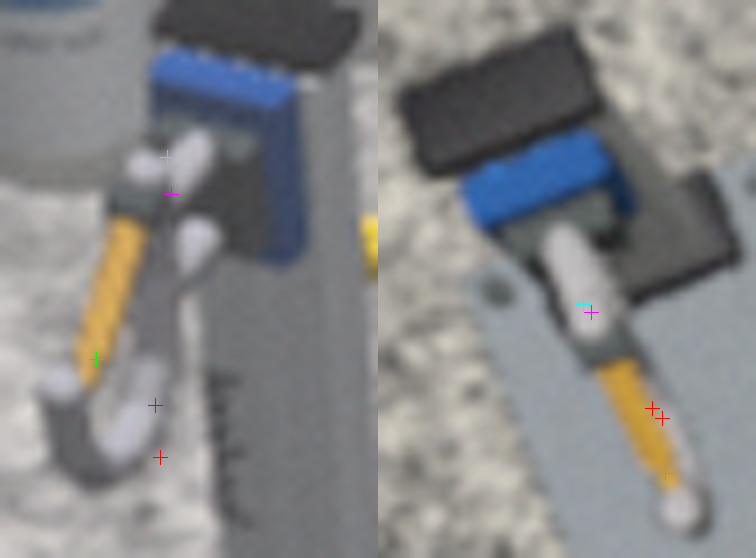

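```bash
python3 - <<'E'
from h import *
np.set_printoptions(precision=4,suppress=True)
th=np.radians(21.3);x=np.array([np.cos(th),np.sin(th),0]);y=np.array([-x[1],x[0],0]);c=np.array([.5368,.1871,0])-.0135*x
f=lambda p:np.array([(p-c)@x,(p-c)@y,p[2]])
A=lambda u,v:(242+u/9-.5,145+v/9-.5)
B=lambda u,v:(208+(u-378)/9-.5,198+v/9-.5)
for k,a,b in(("nose",(60,378),(683,508)),("gatetip",(86,383),(670,485)),("gatehingeVis",(128,222),(617,363)),("shanktop",(145,162),(597,330))):
    p,e=tri(A(*a),B(*b));print(k,p,f(p),e)
for k,a in(("undersideL",(90,488)),("innerbottom",(113,460)),("nose left",(40,385)),("nosetop",(60,365))): print(k,f(onplane("scene",A(*a),c,y)))
E
```

```text
nose [0.4961 0.1717 0.1495] [-0.03    0.0004  0.1495] 0.0036250701046973764
gatetip [0.5032 0.175  0.1423] [-0.0222  0.001   0.1423] 0.001310381463829609
gatehingeVis [0.5251 0.1827 0.1675] [0.001  0.0002 0.1675] 0.0035406602238190403
shanktop [0.5312 0.1846 0.1781] [ 0.0074 -0.0003  0.1781] 0.0017115079210585269
undersideL [-0.0281  0.      0.1195]
innerbottom [-0.0183  0.      0.1197]
nose left [-0.0411  0.      0.1555]
nosetop [-0.0333 -0.      0.1549]
```

The hook measurements agree. Nose centre is near (0.496,0.172), with its top at z≈0.150. Seat is near (0.515,0.179), z≈0.1245. I'm starting the reach, high over the bench, towards the grip at (0.5365,-0.0565).

Emit:
jog_arm --moves '[{"xyz":[-0.7,-0.65,-0.5],"twist":[0,0,0],"grip":-0.3},{"xyz":[-1.45,-1.33,-0.9],"twist":[0,0,0],"grip":-0.3},{"xyz":[-2.2,-2.0,-1.3],"twist":[0,0,0],"grip":-0.3},{"xyz":[-2.9,-2.7,-1.4],"twist":[0,0,0],"grip":-0.3},{"xyz":[-3.6,-3.3,-1.4],"twist":[0,0,0],"grip":-0.3}]'

```text
clock: 0.72
position: [0.3599, 0.3142, 0.3224]
ee_rot: [0.595, 3.084, 0.002]
force: [0.8, 0.0, -0.7]
width: 0.651
```

Emit:
jog_arm --moves '[{"xyz":[-0.7,-0.65,0],"twist":[0,0,0],"grip":-0.3},{"xyz":[-1.45,-1.33,0],"twist":[0,0,0],"grip":-0.3},{"xyz":[-2.2,-2.0,0],"twist":[0,0,0],"grip":-0.3},{"xyz":[-2.9,-2.7,0],"twist":[0,0,0],"grip":-0.3},{"xyz":[-3.6,-3.3,0],"twist":[0,0,0],"grip":-0.3}]'

```text
clock: 1.35
position: [0.4864, 0.0499, 0.3217]
ee_rot: [-0.595, -3.085, -0.0]
force: [0.8, 1.5, 0.6]
width: 0.65
```

```bash
cat >> h.py <<'E'
from scipy.spatial.transform import Rotation as R
def delta(target,yaw):  # yaw: wanted angle of tool y, deg, tool down
    o=arm.observe();r=R.from_rotvec(o["ee_rot"]);m=r.as_matrix()
    a=np.radians(yaw);ty=np.array([np.cos(a),np.sin(a),0]);tz=np.array([0,0,-1.]);W=np.array([np.cross(ty,tz),ty,tz]).T
    print("t",round(o["clock"],2),"pos",o["position"].round(4),"F",o["force"].round(2),"M",o["ft_torque"].round(3),"w",round(o["width"]*92,1),"yaw",np.degrees(np.arctan2(m[1,1],m[0,1])).round(2),"z",m[:,2].round(3))
    print("xyz",(m.T@(np.array(target)-o["position"])/.06).round(3),"twist",(np.degrees(R.from_matrix(m.T@W).as_rotvec())/10).round(3),"q",o["joints"].round(2))
E
python3 -c "
from h import *
delta((.5365,-.0565,.30),111)"
```

```text
t 1.35 pos [0.4864 0.0499 0.3217] F [0.76 1.47 0.58] M [ 0.043 -0.097 -0.088] w 59.8 yaw 68.15 z [-0.  0. -1.]
xyz [-1.435 -1.335  0.362] twist [ 1.000e-03 -0.000e+00 -4.285e+00] q [-0.56  0.14  0.4   1.79 -0.06  1.23  1.05]
```

Emit:
jog_arm --moves '[{"xyz":[-0.4,-0.3,0],"twist":[0,0,-0.9],"grip":-0.3},{"xyz":[-0.8,-0.7,0],"twist":[0,0,-1.8],"grip":-0.3},{"xyz":[-1.2,-1.1,0.1],"twist":[0,0,-2.7],"grip":-0.3},{"xyz":[-1.43,-1.33,0.2],"twist":[0,0,-3.6],"grip":-0.3},{"xyz":[-1.43,-1.33,0.36],"twist":[0,0,-4.3],"grip":-0.3}]'

```text
clock: 1.98
position: [0.5364, -0.056, 0.2997]
ee_rot: [0.58, -3.087, 0.001]
force: [0.7, 0.1, -0.4]
width: 0.651
```

```bash
python3 - <<'E'
from h import *
delta((.5365,-.0565,.166),111)
t=arm.get_image("top");s=arm.get_image("scene")
a=cv2.resize(s[160:320,290:430],None,fx=3.4,fy=3.4);b=cv2.resize(t[180:290,300:400],None,fx=3,fy=3)
c=np.zeros((544,476+300,3),np.uint8);c[:a.shape[0],:476]=a;c[:330,476:]=b;cv2.imwrite("pics/over.png",c)
E
```

```text
t 1.98 pos [ 0.5364 -0.056   0.2997] F [ 0.72  0.12 -0.36] M [ 0.06   0.031 -0.031] w 59.9 yaw 111.26 z [-0.    -0.001 -1.   ]
xyz [-1.000e-03 -6.000e-03  2.228e+00] twist [-0.004 -0.003  0.026] q [-0.29  0.25  0.38  1.71 -0.1   1.2   2.05]
```

View pics/over.png

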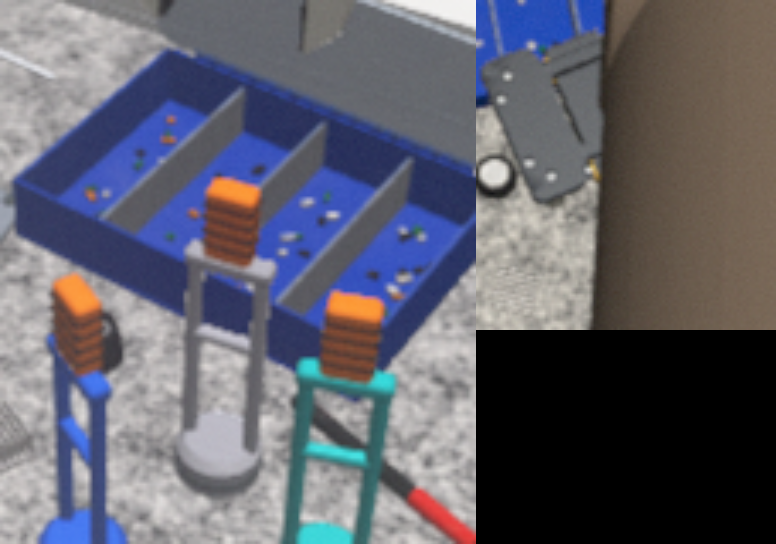

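The gripper is over the grey weight, with one finger visible at crop (325,20), and nothing has been disturbed. Descending.

Emit:
jog_arm --moves '[{"xyz":[0,0,0.6],"twist":[0,0,0],"grip":-0.3},{"xyz":[0,0,1.2],"twist":[0,0,0],"grip":-0.3},{"xyz":[0,0,1.6],"twist":[0,0,0],"grip":-0.3},{"xyz":[0,0,1.95],"twist":[0,0,0],"grip":-0.3},{"xyz":[0,0,2.22],"twist":[0,0,0],"grip":-0.3}]'

```text
clock: 2.7
position: [0.536, -0.0535, 0.1662]
ee_rot: [0.574, -3.088, -0.0]
force: [0.0, -0.4, 0.2]
width: 0.652
```

```bash
python3 - <<'E'
from h import *
delta((.5365,-.0565,.166),111)
s=arm.get_image("scene")
cv2.imwrite("pics/down.png",cv2.resize(s[170:320,300:430],None,fx=4,fy=4))
E
```

```text
t 2.7 pos [ 0.536  -0.0535  0.1662] F [ 0.03 -0.38  0.16] M [0.139 0.049 0.051] w 60.0 yaw 111.08 z [-0.001  0.    -1.   ]
xyz [ 0.01  -0.05   0.004] twist [ 0.002 -0.003  0.008] q [-0.26  0.38  0.35  1.9  -0.16  0.9   2.1 ]
```

View pics/down.png

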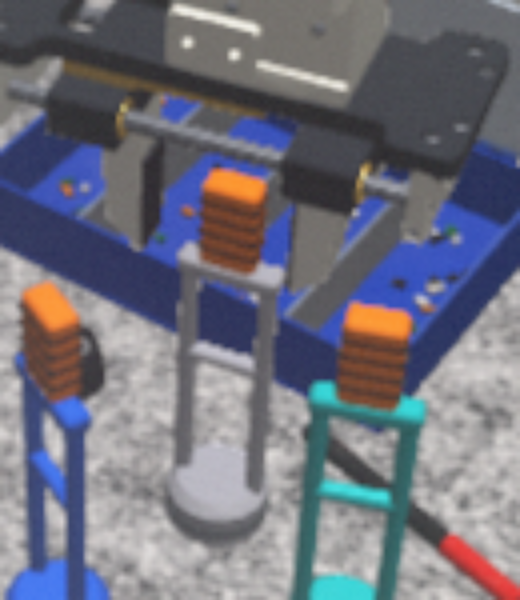

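Both fingers straddle the orange grip (tips at crop (140,245) and (320,280), grip bottom at (232,268)). Closing.

Emit:
jog_arm --force 30 --moves '[{"xyz":[0,-0.04,0],"twist":[0,0,0],"grip":0.2},{"xyz":[0,-0.04,0],"twist":[0,0,0],"grip":0.6},{"xyz":[0,-0.04,0],"twist":[0,0,0],"grip":0.8},{"xyz":[0,-0.04,0],"twist":[0,0,0],"grip":0.8},{"xyz":[0,-0.04,0],"twist":[0,0,0],"grip":0.8}]'

```text
clock: 3.38
position: [0.5372, -0.0561, 0.1673]
ee_rot: [-0.577, 3.087, 0.0]
force: [-0.3, -0.5, 3.6]
width: 0.257
```

Emit:
jog_arm --moves '[{"xyz":[0,0,-0.1],"twist":[0,0,0],"grip":0.8},{"xyz":[0,0,-0.3],"twist":[0,0,0],"grip":0.8},{"xyz":[0,0,-0.7],"twist":[0,0,0],"grip":0.8},{"xyz":[0,0,-1.3],"twist":[0,0,0],"grip":0.8},{"xyz":[0,0,-1.3],"twist":[0,0,0],"grip":0.8}]'

```text
clock: 4.0
position: [0.5387, -0.0565, 0.2481]
ee_rot: [-0.576, 3.083, -0.001]
force: [0.1, 0.7, -4.0]
width: 0.259
```

```bash
python3 -c "
from h import *
delta((.440,.1495,.2445),111.3)"
```

```text
t 4.0 pos [ 0.5387 -0.0565  0.2481] F [ 0.08  0.65 -3.95] M [ 0.141 -0.162  0.002] w 23.8 yaw 111.17 z [ 0.006  0.    -1.   ]
xyz [0.294 3.796 0.051] twist [-0.011  0.03  -0.013] q [-0.28  0.29  0.37  1.79 -0.12  1.08  2.07]
```

Emit:
jog_arm --moves '[{"xyz":[0.03,0.4,0],"twist":[0,0,0],"grip":0.8},{"xyz":[0.08,1.0,0],"twist":[0,0,0],"grip":0.8},{"xyz":[0.14,1.7,0],"twist":[0,0,0],"grip":0.8},{"xyz":[0.2,2.4,0],"twist":[0,0,0],"grip":0.8},{"xyz":[0.25,3.0,0],"twist":[0,0,0],"grip":0.8}]'

```text
clock: 4.62
position: [0.4566, 0.1075, 0.2444]
ee_rot: [0.578, -3.087, -0.0]
force: [0.0, 0.3, -2.8]
width: 0.257
```

Emit:
jog_arm --moves '[{"xyz":[0.02,0.3,0],"twist":[0,0,0],"grip":0.8},{"xyz":[0.04,0.6,0],"twist":[0,0,0],"grip":0.8},{"xyz":[0.05,0.8,0.05],"twist":[0,0,0],"grip":0.8},{"xyz":[0.05,0.8,0.1],"twist":[0,0,0],"grip":0.8},{"xyz":[0.05,0.8,0.1],"twist":[0,0,0],"grip":0.8}]'

```text
clock: 5.25
position: [0.4379, 0.149, 0.2385]
ee_rot: [0.576, -3.088, 0.001]
force: [0.3, -0.5, -2.3]
width: 0.26
```

```bash
python3 - <<'E'
from h import *
delta((.440,.1495,.240),111.3)
s=arm.get_image("scene")
np.save("pre.npy",s)
K=8
a=cv2.resize(s[140:235,215:295],None,fx=6.3,fy=6.3,interpolation=cv2.INTER_CUBIC);cv2.imwrite("pics/pre.png",a)
E
```

```text
t 5.25 pos [0.4379 0.149  0.2385] F [ 0.28 -0.46 -2.29] M [ 0.037  0.094 -0.02 ] w 23.9 yaw 111.13 z [-0.001 -0.001 -1.   ]
xyz [-0.036 -0.006 -0.025] twist [-0.003 -0.005 -0.017] q [-0.65  0.16  0.24  1.96 -0.04  1.02  1.55]
```

View pics/pre.png

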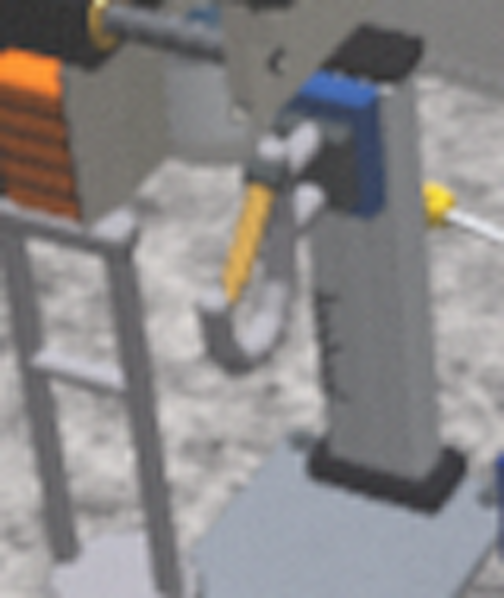

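The weight hangs upright in front of the hook. Bar centre is at crop (82,370), the nose at (213,298), and the gate is shut. I'll check the bar against its predicted place.

```bash
python3 - <<'E'
from h import *
np.set_printoptions(precision=4,suppress=True)
D=lambda u,v:(215+u/6.3-.42,140+v/6.3-.42)
th=np.radians(21.3);x=np.array([np.cos(th),np.sin(th),0]);y=np.array([-x[1],x[0],0]);seat=np.array([.5149,.1786,0])
f=lambda p:np.array([(p-seat)@x,(p-seat)@y,p[2]])
p=np.array([.4379,.149,.2385-.0733]);print("pred bar",f(p),(proj("scene",p)+.42-[215,140])*6.3)
# seen bar in plane through weight's y axis, vertical, containing TCP
a=onplane("scene",D(37,357),p,x);b=onplane("scene",D(125,382),p,x);m=onplane("scene",D(82,369),p,x);print("seen ends",f(a),f(b),"mid",f(m))
for q in((213,298),(225,300),(236,370)): print("hook",f(onplane("scene",D(*q),seat,y)))
g=[onplane("scene",D(*q),p,x) for q in((5,212),(118,245))];print("xpiece",f(g[0]),f(g[1]))
E
```

```text
pred bar [-0.0825  0.0004  0.1652] [ 98.0525 378.1083]
seen ends [-0.0825  0.0196  0.1665] [-0.0825 -0.0083  0.1666] mid [-0.0825  0.0052  0.1668]
hook [-0.0232 -0.      0.1507]
hook [-0.0173 -0.      0.1458]
hook [-0.0161  0.      0.119 ]
xpiece [-0.0825  0.0216  0.2146] [-0.0825 -0.0128  0.2138]
```

```bash
python3 - <<'E'
from h import *
np.set_printoptions(precision=4,suppress=True)
th=np.radians(21.3);x=np.array([np.cos(th),np.sin(th),0]);y=np.array([-x[1],x[0],0]);seat=np.array([.5149,.1786,0])
f=lambda p:np.array([(p-seat)@x,(p-seat)@y,p[2]])
B=lambda u,v:(208+(u-378)/9-.5,198+v/9-.5)
for z in(.145,.15,.155): print("nose",z,f(onz("top",B(683,508),z)))
print("tip",f(onz("top",B(670,485),.142)),"shank",f(onz("top",B(597,330),.178)))
ray0=P["scene"]["T"];P["scene"]["T"]=np.array(ray0);P["scene"]["T"][0,3]+=.0034
A=lambda u,v:(242+u/9-.5,145+v/9-.5)
for k,a,b in(("nose",(60,378),(683,508)),("gatetip",(86,383),(670,485)),("gatehingeVis",(128,222),(617,363)),("shanktop",(145,162),(597,330))):
    p,e=tri(A(*a),B(*b));print(k,f(p),e)
p=np.array([.4379,.149,.1652]);print("bar seen",f(onplane("scene",(215+82/6.3-.42,140+369/6.3-.42),p,x)))
E
```

```text
nose 0.145 [-0.0181 -0.0006  0.145 ]
nose 0.15 [-0.019  -0.0011  0.15  ]
nose 0.155 [-0.02   -0.0016  0.155 ]
tip [-0.0117  0.0004  0.142 ] shank [ 0.0179 -0.0011  0.178 ]
nose [-0.0195 -0.0009  0.1512] 0.0007898909762906461
gatetip [-0.0117 -0.0004  0.144 ] 0.0015146227699845782
gatehingeVis [ 0.0115 -0.0012  0.169 ] 0.0007291334484820299
shanktop [ 0.0178 -0.0017  0.1797] 0.0010899844334193577
bar seen [-0.0825  0.0016  0.1699]
```

With the scene camera's 3.4 mm offset corrected (screws and bar agree with it), the two views meet to under 1.5 mm. Nose x is -0.0195 relative to the seat estimate, and its y is -0.001. I'm going in over the nose at the present height.

Emit:
jog_arm --moves '[{"xyz":[-0.2,0,0],"twist":[0,0,0],"grip":0.8},{"xyz":[-0.5,0,0],"twist":[0,0,0],"grip":0.8},{"xyz":[-0.8,-0.01,0],"twist":[0,0,0],"grip":0.8},{"xyz":[-1.0,-0.01,0],"twist":[0,0,0],"grip":0.8},{"xyz":[-1.0,-0.01,0],"twist":[0,0,0],"grip":0.8}]'

```text
clock: 5.92
position: [0.4949, 0.1711, 0.2387]
ee_rot: [-0.577, 3.088, -0.0]
force: [0.0, 0.3, -3.6]
width: 0.26
```

```bash
python3 -c "
from h import *
delta((.5097,.1755,.2385),111.3)"
```

```text
t 5.92 pos [0.4949 0.1711 0.2387] F [ 0.    0.31 -3.59] M [ 0.052 -0.028  0.066] w 23.9 yaw 111.15 z [ 0. -0. -1.]
xyz [-0.257 -0.021  0.004] twist [-0.002 -0.    -0.015] q [-0.63  0.27  0.25  1.83 -0.07  1.05  1.58]
```

Emit:
jog_arm --moves '[{"xyz":[-0.12,-0.01,0],"twist":[0,0,0],"grip":0.8},{"xyz":[-0.25,-0.02,0],"twist":[0,0,0],"grip":0.8},{"xyz":[-0.25,-0.02,0.1],"twist":[0,0,0],"grip":0.8},{"xyz":[-0.25,-0.02,0.15],"twist":[0,0,0],"grip":0.8},{"xyz":[-0.25,-0.02,0.15],"twist":[0,0,0],"grip":0.8}]'

```text
clock: 6.55
position: [0.508, 0.1752, 0.2295]
ee_rot: [0.577, -3.087, 0.0]
force: [-0.8, 0.2, -2.5]
width: 0.26
```

```bash
python3 - <<'E'
from h import *
delta((.5097,.1755,.2385),111.3)
s=arm.get_image("scene")
cv2.imwrite("pics/in.png",cv2.resize(s[140:235,215:295],None,fx=6.3,fy=6.3,interpolation=cv2.INTER_CUBIC))
E
```

```text
t 6.55 pos [0.508  0.1752 0.2295] F [-0.83  0.17 -2.47] M [0.082 0.013 0.001] w 23.9 yaw 111.17 z [-0.001 -0.    -1.   ]
xyz [-0.029 -0.005 -0.15 ] twist [ 0.    -0.005 -0.013] q [-0.62  0.3   0.25  1.81 -0.08  1.04  1.6 ]
```

View pics/in.png

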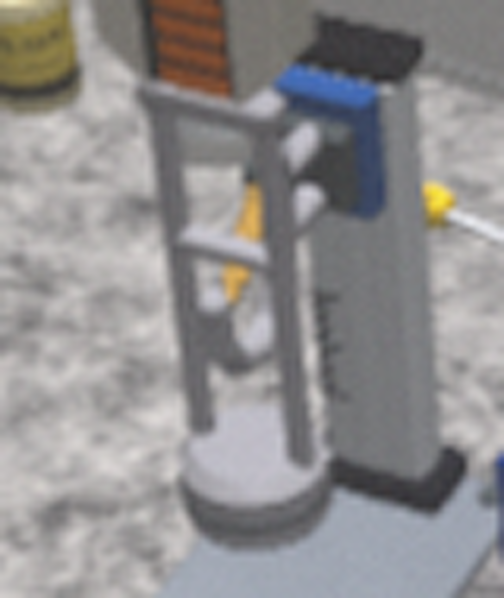

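The bar sits just behind the nose, above the gate. Bar middle is at crop (228,245), the nose at (213,298), and the hook is between the rods. Pressing down in small steps while watching the force.

Emit:
jog_arm --moves '[{"xyz":[0,-0.02,0.03],"twist":[0,0,0],"grip":0.8},{"xyz":[0,-0.02,0.05],"twist":[0,0,0],"grip":0.8},{"xyz":[0,-0.02,0.07],"twist":[0,0,0],"grip":0.8},{"xyz":[0,-0.02,0.07],"twist":[0,0,0],"grip":0.8}]'

```text
clock: 7.1
position: [0.5088, 0.1742, 0.2256]
ee_rot: [0.577, -3.088, 0.0]
force: [-0.2, 0.5, -3.1]
width: 0.262
```

Emit:
jog_arm --moves '[{"xyz":[0,0,0.02],"twist":[0,0,0],"grip":0.8},{"xyz":[0,0,0.04],"twist":[0,0,0],"grip":0.8},{"xyz":[0,0,0.05],"twist":[0,0,0],"grip":0.8},{"xyz":[0,0,0.05],"twist":[0,0,0],"grip":0.8}]'

```text
clock: 7.6
position: [0.5088, 0.1741, 0.2227]
ee_rot: [0.577, -3.088, 0.0]
force: [-1.2, -0.8, -0.7]
width: 0.259
```

Emit:
jog_arm --moves '[{"xyz":[0,0,0.02],"twist":[0,0,0],"grip":0.8},{"xyz":[0,0,0.04],"twist":[0,0,0],"grip":0.8},{"xyz":[0,0,0.05],"twist":[0,0,0],"grip":0.8},{"xyz":[0,0,0.05],"twist":[0,0,0],"grip":0.8}]'

```text
clock: 8.1
position: [0.5088, 0.1742, 0.2197]
ee_rot: [0.577, -3.088, 0.0]
force: [-1.6, -1.7, -0.2]
width: 0.26
```

```bash
python3 -c "
from h import *
delta((.5097,.1755,.2385),111.3)"
```

```text
t 8.1 pos [0.5088 0.1742 0.2197] F [-1.62 -1.71 -0.18] M [-0.078  0.377  0.024] w 23.9 yaw 111.18 z [-0. -0. -1.]
xyz [-0.022  0.015 -0.313] twist [ 0.    -0.001 -0.012] q [-0.62  0.31  0.24  1.83 -0.09  1.02  1.6 ]
```

Emit:
jog_arm --moves '[{"xyz":[0.01,0,0.02],"twist":[0,0,0],"grip":0.8},{"xyz":[0.02,0,0.04],"twist":[0,0,0],"grip":0.8},{"xyz":[0.02,0,0.05],"twist":[0,0,0],"grip":0.8},{"xyz":[0.02,0,0.05],"twist":[0,0,0],"grip":0.8}]'

```text
clock: 8.6
position: [0.5077, 0.1737, 0.2167]
ee_rot: [0.577, -3.088, -0.0]
force: [-2.1, -0.1, -0.5]
width: 0.26
```

Emit:
jog_arm --moves '[{"xyz":[0,0,0.01],"twist":[0,0,0],"grip":0.8},{"xyz":[0,0,0.02],"twist":[0,0,0],"grip":0.8},{"xyz":[0,0,0.03],"twist":[0,0,0],"grip":0.8},{"xyz":[0,0,0.03],"twist":[0,0,0],"grip":0.8}]'

```text
clock: 9.1
position: [0.5077, 0.1737, 0.2149]
ee_rot: [0.577, -3.088, 0.0]
force: [-1.6, -0.6, -0.9]
width: 0.26
```

```bash
python3 -c "
from h import *
delta((.5097,.1755,.2385),111.3)"
```

```text
t 9.1 pos [0.5077 0.1737 0.2149] F [-1.64 -0.6  -0.87] M [-0.139  0.511 -0.046] w 23.9 yaw 111.18 z [-0. -0. -1.]
xyz [-0.042  0.015 -0.394] twist [-0.    -0.001 -0.012] q [-0.62  0.31  0.24  1.83 -0.09  1.    1.6 ]
```

Emit:
jog_arm --moves '[{"xyz":[0,0,0.02],"twist":[0,0,0],"grip":0.8},{"xyz":[0,0,0.04],"twist":[0,0,0],"grip":0.8},{"xyz":[0,0,0.05],"twist":[0,0,0],"grip":0.8},{"xyz":[0,0,0.05],"twist":[0,0,0],"grip":0.8}]'

```text
clock: 9.6
position: [0.5077, 0.1737, 0.2119]
ee_rot: [0.577, -3.088, -0.0]
force: [-1.5, -0.9, -0.2]
width: 0.264
```

```bash
python3 -c "
from h import *
delta((.5097,.1755,.2385),111.3)"
```

```text
t 9.6 pos [0.5077 0.1737 0.2119] F [-1.54 -0.93 -0.23] M [-0.206  0.582  0.049] w 24.2 yaw 111.18 z [-0. -0. -1.]
xyz [-0.042  0.015 -0.444] twist [ 0.    -0.001 -0.012] q [-0.62  0.32  0.24  1.84 -0.09  1.    1.6 ]
```

Emit:
jog_arm --moves '[{"xyz":[0,0,0.02],"twist":[0,0,0],"grip":0.8},{"xyz":[0,0,0.04],"twist":[0,0,0],"grip":0.8},{"xyz":[0,0,0.05],"twist":[0,0,0],"grip":0.8},{"xyz":[0,0,0.05],"twist":[0,0,0],"grip":0.8}]'

```text
clock: 10.1
position: [0.5076, 0.1737, 0.2088]
ee_rot: [0.577, -3.088, 0.0]
force: [-1.8, -0.8, -1.1]
width: 0.26
```

Emit:
jog_arm --moves '[{"xyz":[0,0,0.02],"twist":[0,0,0],"grip":0.8},{"xyz":[0,0,0.04],"twist":[0,0,0],"grip":0.8},{"xyz":[0,0,0.04],"twist":[0,0,0],"grip":0.8}]'

```text
clock: 10.48
position: [0.5076, 0.1737, 0.2063]
ee_rot: [0.577, -3.088, 0.0]
force: [-2.4, -0.7, -2.2]
width: 0.255
```

```bash
python3 -c "
from h import *
delta((.5097,.1755,.2385),111.3)"
```

```text
t 10.47 pos [0.5076 0.1737 0.2063] F [-2.4  -0.66 -2.21] M [-0.193  0.669  0.045] w 23.5 yaw 111.18 z [-0. -0. -1.]
xyz [-0.043  0.015 -0.537] twist [-0.    -0.002 -0.012] q [-0.62  0.32  0.24  1.85 -0.09  0.98  1.61]
```

Emit:
jog_arm --moves '[{"xyz":[0,0,0.02],"twist":[0,0,0],"grip":0.8},{"xyz":[0,0,0.04],"twist":[0,0,0],"grip":0.8},{"xyz":[0,0,0.04],"twist":[0,0,0],"grip":0.8}]'

```text
clock: 10.85
position: [0.5083, 0.174, 0.2042]
ee_rot: [-0.577, 3.087, 0.0]
force: [0.0, 0.0, -2.8]
width: 0.26
```

Emit:
jog_arm --moves '[{"xyz":[0,0,0.02],"twist":[0,0,0],"grip":0.8},{"xyz":[0,0,0.03],"twist":[0,0,0],"grip":0.8},{"xyz":[0,0,0.03],"twist":[0,0,0],"grip":0.8}]'

```text
clock: 11.22
position: [0.508, 0.1739, 0.2024]
ee_rot: [-0.577, 3.088, 0.0]
force: [0.1, -0.4, -2.9]
width: 0.259
```

```bash
python3 - <<'E'
from h import *
delta((.5097,.1755,.2385),111.3)
s=arm.get_image("scene")
cv2.imwrite("pics/press.png",cv2.resize(s[140:235,215:295],None,fx=6.3,fy=6.3,interpolation=cv2.INTER_CUBIC))
E
```

```text
t 11.22 pos [0.508  0.1739 0.2024] F [ 0.11 -0.35 -2.93] M [ 0.103 -0.04  -0.005] w 23.9 yaw 111.18 z [ 0.001  0.    -1.   ]
xyz [-0.036  0.015 -0.601] twist [ 0.     0.003 -0.012] q [-0.62  0.33  0.24  1.85 -0.09  0.98  1.61]
```

View pics/press.png

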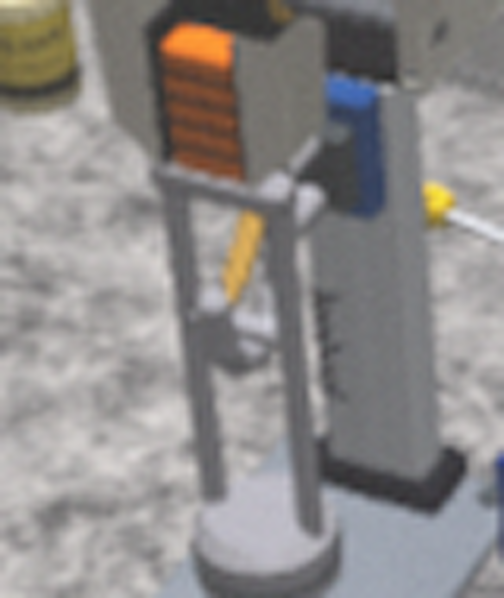

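It has snapped in: the sideways force dropped to zero. The picture shows the gate shut on the nose (gate tip at crop (230,302)) with the bar behind it near (250,335). Next is the pull-up test, with the force watched against the hanging baseline of about -3.5 N.

Emit:
jog_arm --moves '[{"xyz":[0,0,-0.03],"twist":[0,0,0],"grip":0.8},{"xyz":[0,0,-0.07],"twist":[0,0,0],"grip":0.8},{"xyz":[0,0,-0.11],"twist":[0,0,0],"grip":0.8},{"xyz":[0,0,-0.14],"twist":[0,0,0],"grip":0.8},{"xyz":[0,0,-0.14],"twist":[0,0,0],"grip":0.8}]'

```text
clock: 11.9
position: [0.5076, 0.1737, 0.2105]
ee_rot: [0.577, -3.088, 0.0]
force: [0.8, 0.8, -9.3]
width: 0.258
```

Emit:
jog_arm --moves '[{"xyz":[0,0,-0.02],"twist":[0,0,0],"grip":0.8},{"xyz":[0,0,-0.03],"twist":[0,0,0],"grip":0.8},{"xyz":[0,0,-0.03],"twist":[0,0,0],"grip":0.8}]'

```text
clock: 12.28
position: [0.5075, 0.1737, 0.2123]
ee_rot: [0.577, -3.088, 0.0]
force: [1.2, 0.3, -10.8]
width: 0.255
```

```bash
python3 -c "
from h import *
delta((.5097,.1755,.2385),111.3)"
```

```text
t 12.28 pos [0.5075 0.1737 0.2123] F [  1.24   0.31 -10.76] M [ 0.205 -0.361 -0.039] w 23.5 yaw 111.18 z [-0.001 -0.    -1.   ]
xyz [-0.044  0.014 -0.437] twist [ 0.    -0.003 -0.012] q [-0.62  0.32  0.24  1.84 -0.09  1.    1.6 ]
```

```bash
python3 - <<'E'
from h import *
s=arm.get_image("scene")
cv2.imwrite("pics/lift.png",cv2.resize(s[140:235,215:295],None,fx=6.3,fy=6.3,interpolation=cv2.INTER_CUBIC))
E
```

```text
(no output)
```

View pics/lift.png

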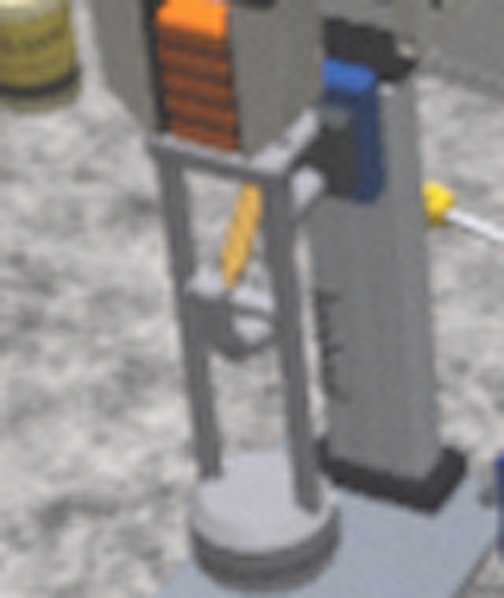

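The carriage has clearly risen: its blue lower edge moved from crop row 215 to 200, about 4.7 mm. The gate is still shut. Lowering now, and easing the bar back towards the seat.

Emit:
jog_arm --moves '[{"xyz":[0,0,0.04],"twist":[0,0,0],"grip":0.8},{"xyz":[0,0,0.09],"twist":[0,0,0],"grip":0.8},{"xyz":[-0.04,0,0.14],"twist":[0,0,0],"grip":0.8},{"xyz":[-0.08,0,0.17],"twist":[0,0,0],"grip":0.8},{"xyz":[-0.08,0,0.17],"twist":[0,0,0],"grip":0.8}]'

```text
clock: 12.95
position: [0.5126, 0.1757, 0.2024]
ee_rot: [-0.577, 3.088, 0.0]
force: [0.8, -0.8, -3.3]
width: 0.259
```

Emit:
jog_arm --moves '[{"xyz":[0,0,0.02],"twist":[0,0,0],"grip":0.8},{"xyz":[0,0,0.04],"twist":[0,0,0],"grip":0.8},{"xyz":[0,0,0.04],"twist":[0,0,0],"grip":0.8}]'

```text
clock: 13.32
position: [0.5121, 0.1754, 0.1999]
ee_rot: [0.577, -3.088, 0.0]
force: [0.2, 0.1, -3.4]
width: 0.26
```

```bash
python3 -c "
from h import *
delta((.5097,.1755,.2385),111.3)"
```

```text
t 13.32 pos [0.5121 0.1754 0.1999] F [ 0.17  0.1  -3.4 ] M [ 0.019  0.012 -0.008] w 23.9 yaw 111.18 z [-0. -0. -1.]
xyz [ 0.038  0.016 -0.644] twist [ 0.    -0.001 -0.012] q [-0.61  0.34  0.24  1.84 -0.1   0.97  1.61]
```

Emit:
jog_arm --moves '[{"xyz":[0,0,0.02],"twist":[0,0,0],"grip":0.8},{"xyz":[0,0,0.04],"twist":[0,0,0],"grip":0.8},{"xyz":[0,0,0.04],"twist":[0,0,0],"grip":0.8}]'

```text
clock: 13.7
position: [0.5121, 0.1755, 0.1974]
ee_rot: [0.577, -3.088, 0.0]
force: [0.3, 0.6, -1.7]
width: 0.26
```

Emit:
jog_arm --moves '[{"xyz":[0,0,0.02],"twist":[0,0,0],"grip":0.8},{"xyz":[0,0,0.03],"twist":[0,0,0],"grip":0.8},{"xyz":[0,0,0.03],"twist":[0,0,0],"grip":0.8}]'

```text
clock: 14.08
position: [0.5124, 0.1755, 0.1958]
ee_rot: [-0.577, 3.088, 0.0]
force: [0.3, 0.3, -1.0]
width: 0.26
```

Emit:
jog_arm --moves '[{"xyz":[0,0,0.01],"twist":[0,0,0],"grip":0.8},{"xyz":[0,0,0.015],"twist":[0,0,0],"grip":0.8},{"xyz":[0,0,0.015],"twist":[0,0,0],"grip":0.8}]'

```text
clock: 14.45
position: [0.5124, 0.1756, 0.195]
ee_rot: [-0.577, 3.088, 0.0]
force: [0.9, 1.0, 1.7]
width: 0.26
```

Emit:
jog_arm --force 3 --moves '[{"xyz":[0,0,0],"twist":[0,0,0],"grip":0.6},{"xyz":[0,0,0],"twist":[0,0,0],"grip":0.5},{"xyz":[0,0,0],"twist":[0,0,0],"grip":0.4},{"xyz":[0,0,0],"twist":[0,0,0],"grip":0.2},{"xyz":[0,0,0],"twist":[0,0,0],"grip":0.0}]'

```text
clock: 15.08
position: [0.5122, 0.1755, 0.1948]
ee_rot: [0.577, -3.088, 0.0]
force: [0.2, -0.4, -0.6]
width: 0.46
```

```bash
python3 - <<'E'
from h import *
delta((.5097,.1755,.2385),111.3)
for i in range(2):
    s=arm.get_image("scene");h=cv2.cvtColor(s[130:190,215:265],cv2.COLOR_BGR2HSV)
    m=cv2.moments(cv2.inRange(h,(3,150,80),(15,255,255)));print(m["m00"]/255,m["m10"]/m["m00"]+215,m["m01"]/m["m00"]+130)
E
```

```text
t 15.07 pos [0.5122 0.1755 0.1948] F [ 0.19 -0.41 -0.57] M [ 0.054  0.049 -0.007] w 42.3 yaw 111.18 z [-0. -0. -1.]
xyz [ 0.038  0.015 -0.728] twist [ 0.    -0.001 -0.012] q [-0.61  0.34  0.24  1.85 -0.1   0.96  1.61]
97.0 251.71134020618558 152.53608247422682
88.0 252.0 151.29545454545456
```

Emit:
jog_arm --moves '[{"xyz":[0,0,0],"twist":[0,0,0],"grip":-0.3},{"xyz":[0,0,-0.15],"twist":[0,0,0],"grip":-0.3},{"xyz":[0,0,-0.5],"twist":[0,0,0],"grip":-0.3},{"xyz":[0,0,-1.0],"twist":[0,0,0],"grip":-0.3},{"xyz":[0,0,-1.6],"twist":[0,0,0],"grip":-0.3}]'

```text
clock: 15.8
position: [0.5119, 0.1754, 0.2921]
ee_rot: [0.577, -3.088, 0.0]
force: [1.7, 1.0, -0.0]
width: 0.653
```

Emit:
jog_arm --moves '[{"xyz":[0,0,-0.4],"twist":[0,0,0],"grip":-0.3},{"xyz":[0,0,-0.4],"twist":[0,0,0],"grip":-0.3},{"xyz":[0,0,-0.4],"twist":[0,0,0],"grip":-0.3},{"xyz":[0,0,-0.4],"twist":[0,0,0],"grip":-0.3},{"xyz":[0,0,-0.4],"twist":[0,0,0],"grip":-0.3}]'

```text
clock: 16.42
position: [0.5119, 0.1754, 0.3142]
ee_rot: [0.577, -3.087, 0.001]
force: [-0.0, 0.1, 1.0]
width: 0.651
```

```bash
python3 - <<'E'
from h import *
delta((.5097,.1755,.2385),111.3)
P0=None
for i in range(8):
    s=arm.get_image("scene");h=cv2.cvtColor(s[130:195,225:275],cv2.COLOR_BGR2HSV)
    m=cv2.moments(cv2.inRange(h,(3,150,80),(15,255,255)));print(m["m00"]/255,m["m10"]/m["m00"]+225,m["m01"]/m["m00"]+130)
cv2.imwrite("pics/end.png",cv2.resize(s[120:300,200:360],None,fx=3.3,fy=3.3,interpolation=cv2.INTER_CUBIC))
E
```

```text
t 16.43 pos [0.5119 0.1754 0.3142] F [-0.01  0.06  1.01] M [0.094 0.045 0.003] w 59.9 yaw 111.18 z [-0.001 -0.001 -1.   ]
xyz [0.032 0.015 1.261] twist [-0.001 -0.007 -0.012] q [-0.63  0.24  0.26  1.68 -0.06  1.24  1.58]
68.0 252.27941176470588 149.25
67.0 252.23880597014926 149.19402985074626
67.0 252.23880597014926 149.19402985074626
68.0 252.2941176470588 149.25
68.0 252.1764705882353 149.22058823529412
67.0 252.23880597014926 149.19402985074626
67.0 252.23880597014926 149.19402985074626
68.0 252.27941176470588 149.25
```

View pics/end.png

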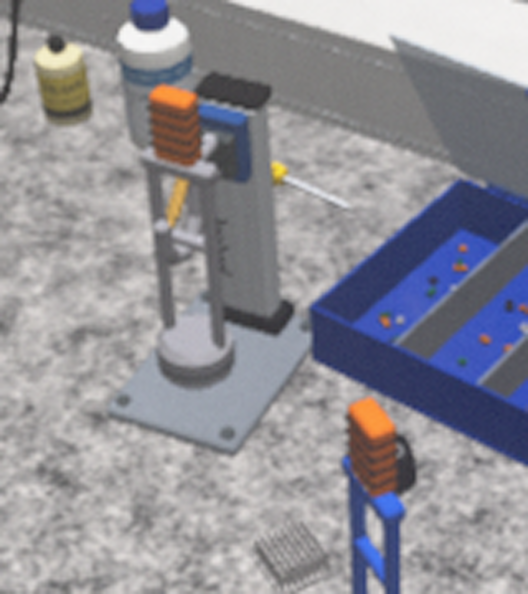

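The weight hangs upright and still in the hook with the gate shut. The gripper is clear, and the heat sink and loupe have not moved. Handing in.

```bash
python3 -c "
from cell import arm
print(arm.sign_off())"
```

```text
the job is handed in; nothing more can be done
None
```

The grey steel check weight is hanging in the scale's hook with the gate shut, and I handed the job in at about 17 s of the 67 s. No verdict is reported, so success rests on my own checks.

- **Snap-in:** I pressed the bar down past the gate until the sideways push of about 2.5 N dropped to zero. The picture then showed the gate shut on the nose with the bar behind it.
- **Pull test:** I pulled up with about 7 N on the scale by the wrist force. The carriage rose about 4.7 mm in the picture, well over the 2 mm needed, and the gate stayed shut.
- **Final state:** After I lowered and released it, the weight hung upright and did not move over eight frames. The gripper was clear above it, and the highest scale load I saw was about 7 N, against the 12 N limit.

- **Camera disagreement:** The scene camera read about 3.4 mm off in x from the top camera. I corrected for this, and the two views then agreed to about 1.5 mm.
- **Not checked directly:** I could not read the gate angle or carriage height, only infer them from force and pictures. The heat sink and loupe looked unmoved in the last picture. I did not look at the marker again at the end, but the arm was only near it during the grasp and touched nothing there.

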